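# Put the medicine caddy in order

### The job

Put away the medicine things in the wooden caddy, each standing upright on the floor of its own pocket: the roll of tape in the long narrow pocket, and of the three squarer pockets the wide squat pill bottle in the largest, the tall slim pill bottle in the middle-sized and the small pill bottle in the smallest. The jar of cream and the narrow-necked syrup bottle do not belong there: leave them standing where they are.

Things in the scene. Friction and masses are not known exactly. Their poses are not given: they have to be found in the camera images.
- caddy: Low dark wooden tray, fixed, turned any way, 177 (x) x 157 (y) x 27 mm; origin centre of underside. Floor and all walls 5 mm thick, walls up to z = 27. Pockets, clear x by y size and centre in its frame (mm): largest 92 x 84 at (-37.5, 31.5); middle-sized 70 x 84 at (48.5, 31.5); smallest 56 x 58 at (55.5, -44.5); long narrow 106 x 58 at (-30.5, -44.5).
- bottle_wide: Wide, squat white pill bottle, round, standing: 58 mm diameter, 74 mm high in all; ribbed white screw cap 52 mm in diameter over the top 12 mm; 0.09 kg. Origin at the centre of its underside, z up. Belongs in the largest pocket.
- bottle_tall: Tall slim white pill bottle, round, standing: 48 mm diameter, 93 mm high in all; ribbed white screw cap 44 mm in diameter over the top 15 mm; 0.09 kg. Origin at the centre of its underside, z up. Belongs in the middle-sized of the squarer pockets (70 x 84 mm).
- bottle_small: Small pill bottle with amber body and ribbed white cap, round, standing: 38 mm diameter, 66 mm high in all; cap 35 mm in diameter over the top 11 mm; 0.04 kg. Origin at the centre of its underside, z up. Belongs in the smallest pocket.
- tape: Sticky tape in a thin white and green snail-shaped dispenser standing on edge, 19 (x) x 89 (y) x 58 mm, 0.05 kg. Origin underneath, mid-length. Its disc (diameter 58, 18 thick) has its centre at y = +15, z = 29 mm; grip it there, across x. A tongue up to 10 mm high runs to y = -44. Goes in the long narrow pocket, lengthwise, either way round.
- cream_jar: Look-alike that stays: straight round white jar with a smooth white lid and a pale blue band, 70 mm diameter, 79 mm high; loose. Origin at the centre of its underside, z up.
- syrup_bottle: Look-alike that stays: orange-amber bottle with a narrow neck and black cap, 55 mm diameter, 137 mm high; loose. Origin at the centre of its underside, z up.
Mind the look-alikes: they are no part of the job. What is shaped like the bottle_wide but turquoise or yellow is not meant.

How it is judged (in metres and radians):
At the end, for the whole second after the job is handed in: All four stand on the floor of their own pocket (within 7 mm of it; bottles within 0.15 rad of upright, tape 0.3), tape in the long pocket, wide, tall and small bottle in the largest, middle and smallest squarer one, at rest; jar and syrup bottle within 30 mm of their start and 0.35 rad of upright (x of bottle_wide in the frame of caddy between -0.0575 and -0.0175 m and y of bottle_wide in the frame of caddy between 0.0155 and 0.0475 m and z of each of bottle_wide, bottle_tall, bottle_small, tape in the frame of caddy below 0.012 m and angle between each of bottle_wide, bottle_tall, bottle_small's own z axis and vertical below 0.15 rad and linear speed of each of bottle_wide, bottle_tall, bottle_small, tape below 0.02 m/s and angular speed of each of bottle_wide, bottle_tall, bottle_small, tape below 0.2 rad/s and x of bottle_tall in the frame of caddy between 0.0345 and 0.0625 m and y of bottle_tall in the frame of caddy between 0.0105 and 0.0525 m and x of bottle_small in the frame of caddy between 0.0435 and 0.0675 m and y of bottle_small in the frame of caddy between -0.0575 and -0.0315 m and x of tape in the frame of caddy between -0.0425 and -0.0185 m and y of tape in the frame of caddy between -0.0675 and -0.0215 m and angle between tape's own z axis and vertical below 0.3 rad and not (distance of cream_jar from where it was at the start of the episode above 0.03 m or angle between cream_jar's own z axis and vertical above 0.35 rad) and not (distance of syrup_bottle from where it was at the start of the episode above 0.03 m or angle between syrup_bottle's own z axis and vertical above 0.35 rad)); the robot touches nothing.
It fails at once if the cream jar is shifted more than 30 mm or knocked over (distance of cream_jar from where it was at the start of the episode above 0.03 m or angle between cream_jar's own z axis and vertical above 0.35 rad).
It fails at once if the syrup bottle is shifted more than 30 mm or knocked over (distance of syrup_bottle from where it was at the start of the episode above 0.03 m or angle between syrup_bottle's own z axis and vertical above 0.35 rad).
It also fails if it takes over 93 s, if anything falls off the work surface, if the arm or the gripper's body presses on something with over 40 N, if the wrist force passes 120 N, or if a joint passes its speed limit or range.

### The arm

A 7-joint arm with a two-finger parallel gripper is mounted at the origin on a cart in front of the work surface, level with it; the furniture and walls round the work are solid. World frame = base frame: x ahead of the robot, y to its left, z up, the work surface at z = 0. Lengths are in m, angles in degrees, forces in N, time in s.
With the tool pointing down it reaches from about 0.4 to 0.925 m from the base axis. Payload 4.1 kg.
Tool frame: the origin (TCP) lies at the centre of the arm's flange, where the gripper is bolted on; the fingertips stand 173 mm ahead of it and the grasp point (between the pads) lies 155 mm ahead of it (env.grip_depth is the distance from the TCP to the grasp point, in m); z points along the fingers, y is the line along which they close (so a half turn about z gives the same grasp; the last joint's range is limited). The gripper opens to 85 mm and grips with 20 to 120 N. Pads are 22 mm wide; open, the fingers measure 114 mm over their backs; the gripper's body (76 mm by 85 mm) begins 54 mm behind the grasp point. The pads swing forward as they close: fully open they stand 13 mm farther back than shut.
Start: joints at [-5.672, 22.827, 2.584, 88.041, -1.071, 69.15, -2.905], TCP at [0.65, 0, 0.405] pointing down, gripper open.
Joint ranges: [-161.44, 161.44], [-28.35, 127.94], [-78.24, 83.42], [0, 140.83], [-78.03, 258.03], [13.02, 114.36], [-168.23, 168.23]. Speed limits (degrees/s): [147.25, 147.25, 180, 180, 180, 180, 180].

### API

Orientations are given as a 3x3 rotation matrix whose columns are the frame's x, y, z axes.
In Python, from rig import env gives the robot as it stands.
- The arm moves only by the tool move_arm, never from a script. Its arguments are lists of equal length, an entry for each row: "delta_rot": the turn, a rotation vector about the tool's x, y, z in rad, a list of three; "dp": the shift along the tool's x, y, z in m, a list of three; "fingers": the opening, from 0 (shut) to 1 (fully open). In form: {"delta_rot": [[rx, ry, rz], ...], "dp": [[dx, dy, dz], ...], "fingers": [fingers, ...]}. A call has exactly 8 rows; each row shifts and turns the commanded pose from where the row before left it, along the tool's axes as they then stand; what a row does not reach is not made up. A row lasts 1/8 s, in which the tool goes at most 62.5 mm and 10.7 degrees, less where a joint would pass 70% of its speed; a pose out of reach is approached as far as the arm can. A call is refused whole if a number of a shift passes 0.0625 or a number of a turn 0.188, either way. A call with a gripper value outside its range is refused whole. The fingers move at their own pace and stop on an object; "newtons" is the grip in N (left out, the last holds). Time passes only in rows, so rows that do not move let the fingers close, or fill a call up. It gives the time, the measured TCP pose, the force, the opening and the grip force at its end, in the units of the state.
- env.observe(): the state, without advancing time (a new reading comes with each control period).
- env.read_camera(name): name is "scene" or "side" or "wrist"; returns a dict with "pixels" (420x560x3 uint8, red, green, blue), "fx", "fy", "cx", "cy" (pixels), "rvec" (rotation vector, rad) and "tvec" (3), from world to camera coordinates, as OpenCV has them. Camera axes: x right, y down, z forward; pixel columns grow to the right and rows downward; lengths in m; the calibration is good to about 2 mm. A picture is of the moment at which its call begins. There is no depth.
- env.hand_in(): hands the job in; it is judged then, once.
Trained networks look in a picture, given as the dict that the camera call returned (one of the last four; its "shot" number tells which), for a name from the list of things; names that differ only in an ending like _2 or _b are one class to them, and where a whole thing is asked for, a point or a joint stands for the part that bears it (a point fixed in the world has none). Each returns a list of dicts, best first, with "conf" (0 to 1); they miss things now and then, are a little off and sometimes report something else, mostly with a low value. They report only what shows in the picture. A call takes as long as a camera call. They do not tell look-alikes from the thing itself.
- env.search_frame(picture, thing): "location" ([x, y, z] in m, in world coordinates, good to about 4 mm: the middle of the surface that is visible of it).
The state is a dict: "time_s": time; "joint_pos": joint angles; "qd": joint speeds; "effort": joint torques, N m; "tcp_pos": TCP position; "tcp_rot": TCP orientation; "ft_force": force on the tool from outside, world axes, zero at the start; "torque": the same for the moment, N m; "gripper_width": opening from 0.0 (shut) to 1.0 (fully open); "grip_force": force on a finger pad.
Only numpy, scipy, OpenCV 4.12 (cv2) and the standard library are available. Lean on these libraries where they do the work, as an engineer would, in place of code of your own. Each camera call takes 0.05 s, during which the arm holds its last target. There are 200 camera calls.

## Working session

There is one attempt and no reset: what is moved stays moved. The work goes in short steps, Python scripts to look and compute and a tool call to move; the robot and the scene stay as the last step left them, time stands still between calls to the robot, and variables do not carry over. Pictures are saved under pics/ and viewed, at most 14 in all, crops included, and the job is handed in when it is done.

Besides the shell and the picture viewer there is one more tool, called after "Request:" in YAML: its name, and indented under it one key for each argument. move_arm: Moves the arm, as the interface text tells. Its arguments: {"type":"object","properties":{"delta_rot":{"type":"array"},"dp":{"type":"array"},"fingers":{"type":"array"},"newtons":{"type":"number"}},"required":["delta_rot","dp","fingers"]}

```bash
mkdir -p pics; ls
cat > h.py <<'E'
import numpy as np, cv2
from rig import env
def P(c):
    return cv2.Rodrigues(np.array(c["rvec"],float))[0], np.array(c["tvec"],float).ravel()
def proj(c,p):
    R,t=P(c); q=R@np.array(p,float)+t; return np.array([c["fx"]*q[0]/q[2]+c["cx"],c["fy"]*q[1]/q[2]+c["cy"]])
def back(c,u,v,z):
    R,t=P(c); d=R.T@np.array([(u-c["cx"])/c["fx"],(v-c["cy"])/c["fy"],1]); o=-R.T@t
    return o+d*(z-o[2])/d[2]
def save(c,n): cv2.imwrite(f"pics/{n}.png",cv2.cvtColor(np.ascontiguousarray(c["pixels"]),cv2.COLOR_RGB2BGR))
E
python3 - <<'E'
from h import *
for n in ["scene","side"]:
    c=env.read_camera(n); save(c,n)
    R,t=P(c); print(n,"cam at",(-R.T@t).round(3))
    for th in ["caddy","bottle_wide","bottle_tall","bottle_small","tape","cream_jar","syrup_bottle"]:
        print(th,[(np.round(d["location"],3).tolist(),round(d["conf"],2),proj(c,d["location"]).round().tolist()) for d in env.search_frame(c,th)][:4])
E
```

```text
pics
scene cam at [-0.169  0.805  0.737]
caddy [([0.401, 0.252, 0.01], 0.57, [268.0, 244.0])]
bottle_wide [([0.236, 0.404, 0.054], 0.63, [272.0, 308.0]), ([0.402, 0.07, 0.052], 0.59, [322.0, 195.0]), ([0.356, 0.435, 0.056], 0.57, [217.0, 282.0])]
bottle_tall [([0.484, 0.132, 0.062], 0.76, [280.0, 188.0])]
bottle_small [([0.423, -0.02, 0.049], 0.83, [339.0, 177.0])]
tape [([0.525, -0.016, 0.032], 0.61, [307.0, 168.0])]
cream_jar [([0.591, 0.082, 0.063], 0.68, [264.0, 162.0])]
syrup_bottle [([0.62, 0.17, 0.062], 0.77, [231.0, 172.0])]
side cam at [ 0.3   -0.562  0.594]
caddy [([0.403, 0.249, 0.014], 0.86, [260.0, 213.0]), ([0.408, 0.035, 0.054], 0.31, [280.0, 259.0])]
bottle_wide [([0.41, 0.037, 0.051], 0.82, [280.0, 259.0]), ([0.368, 0.4, 0.048], 0.72, [237.0, 172.0]), ([0.25, 0.368, 0.052], 0.57, [191.0, 182.0])]
bottle_tall []
bottle_small [([0.427, -0.044, 0.046], 0.55, [299.0, 289.0])]
tape [([0.521, -0.039, 0.04], 0.88, [348.0, 281.0])]
cream_jar [([0.596, 0.048, 0.06], 0.63, [369.0, 238.0])]
syrup_bottle [([0.622, 0.148, 0.078], 0.92, [365.0, 202.0])]
```

```bash
python3 -c "
import cv2,numpy as np
a=cv2.imread('pics/scene.png');b=cv2.imread('pics/side.png')
print(a.shape)"
```

```text
(420, 560, 3)
```

View pics/scene.png

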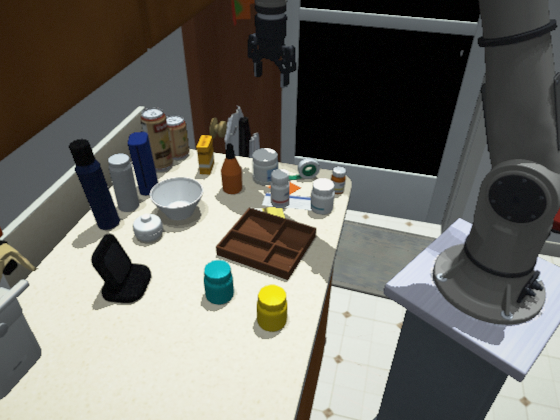

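View pics/side.png

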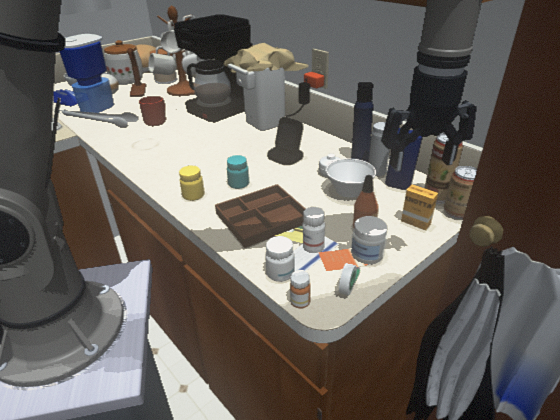

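The scene view shows the caddy at (267,241), wide bottle (322,195), tall (280,188), small (339,180), tape (307,168), jar (264,165) and syrup bottle (232,172). The turquoise and yellow jars are decoys. The side view agrees, with the tall bottle at (314,230), so I look closer at the caddy and the tape.

Run:
```python
from h import *
c=env.read_camera("wrist"); save(c,"wrist0")
R,t=P(c); print("cam at",(-R.T@t).round(3)); print(env.observe()["tcp_rot"])
for th in ["caddy","bottle_wide","bottle_tall","bottle_small","tape","cream_jar","syrup_bottle"]:
    print(th,[(np.round(d["location"],3).tolist(),round(d["conf"],2),proj(c,d["location"]).round().tolist()) for d in env.search_frame(c,th)][:4])
a=cv2.imread('pics/scene.png')[195:285,205:325]; b=cv2.imread('pics/side.png')[165:315,205:385]
A=cv2.resize(a,None,fx=3.3,fy=3.3,interpolation=cv2.INTER_CUBIC); B=cv2.resize(b,None,fx=2.2,fy=2.2,interpolation=cv2.INTER_CUBIC)
o=np.zeros((600,800,3),np.uint8); o[:A.shape[0],:A.shape[1]]=A; o[:B.shape[0],400:400+B.shape[1]]=B
cv2.imwrite("pics/crop1.png",o[:340])
```

```text
cam at [0.65  0.085 0.373]
[[-4.43173095e-05  9.99999986e-01  1.58689328e-04]
 [ 9.99999999e-01  4.43188660e-05 -9.80491901e-06]
 [-9.81195181e-06  1.58688894e-04 -9.99999987e-01]]
caddy [([0.608, 0.069, 0.076], 0.47, [224.0, 94.0])]
bottle_wide [([0.435, 0.058, 0.047], 0.93, [25.0, 105.0])]
bottle_tall [([0.51, 0.107, 0.093], 0.91, [75.0, 38.0])]
bottle_small [([0.447, -0.03, 0.055], 0.81, [54.0, 207.0])]
tape []
cream_jar [([0.608, 0.07, 0.076], 0.88, [224.0, 93.0]), ([0.438, 0.058, 0.046], 0.74, [28.0, 106.0])]
syrup_bottle [([0.634, 0.134, 0.042], 0.65, [258.0, 6.0])]
```

View pics/wrist0.png

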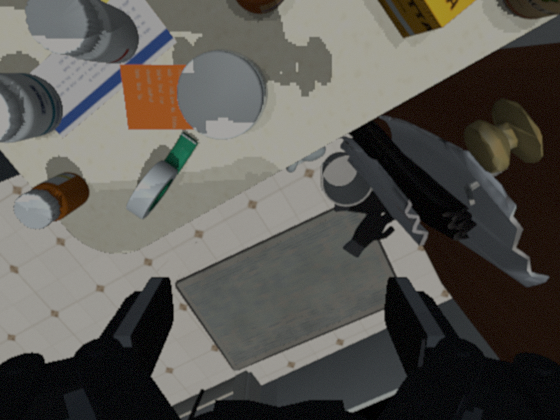

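View pics/crop1.png

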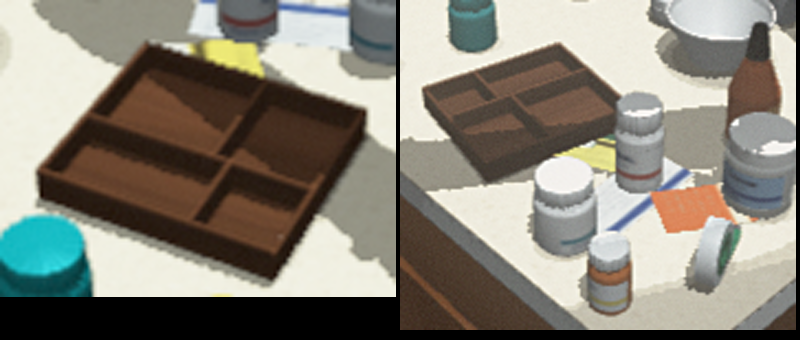

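The wrist view shows the tape with its disc at about (150,190) and tongue toward (190,140), the small bottle at (50,203), and the wide and tall bottles at left. The crops show the caddy with the long pocket and smallest pocket on the scene camera's side. I fit the caddy pose from its rim corners.

Run:
```python
from h import *
from scipy.optimize import least_squares
s=env.read_camera("scene"); d=env.read_camera("side"); 
sc=np.array([(42,175),(150,42),(365,112),(273,262)])/3.3+[205,195]
sd=(np.array([(424,95),(560,45),(625,97),(487,162)])-[400,0])/2.2+[205,165]
print("scene",[back(s,*p,.027)[:2].round(3).tolist() for p in sc]); print("side",[back(d,*p,.027)[:2].round(3).tolist() for p in sd])
loc=np.array([(-88.5,-78.5),(-88.5,78.5),(88.5,78.5),(88.5,-78.5)])/1000
W=[back(s,*p,.027)[:2] for p in sc]; V=[back(d,*p,.027)[:2] for p in sd]
def pts(x,off=0): 
    c,n=np.cos(x[2]),np.sin(x[2]); return loc@np.array([[c,n],[-n,c]])+x[:2]
V=[min(V,key=lambda v:np.hypot(*(v-w))) for w in W]
for T in (W,V,np.add(W,V)/2):
    r=least_squares(lambda x:(pts(x)-T).ravel(),[.4,.25,np.arctan2(W[3][1]-W[0][1],W[3][0]-W[0][0])])
    print(r.x.round(4),np.degrees(r.x[2]).round(1),"res",np.abs(r.fun).max().round(4))
x=r.x;c,n=np.cos(x[2]),np.sin(x[2])
for nm,p in dict(wide=(-37.5,31.5),tall=(48.5,31.5),small=(55.5,-44.5),tape=(-30.5,-44.5)).items():
    q=np.array([[c,-n],[n,c]])@np.array(p)/1000+x[:2]; print(nm,q.round(4),np.hypot(*q).round(3))
w=env.read_camera("wrist")
print("tape pts z.05",[back(w,*p,.05)[:2].round(3) for p in [(132,212),(150,190),(172,172)]],"tongue z.01",back(w,188,140,.01).round(3))
for cam in (s,w):
  for th in ["tape","bottle_tall"]:print(th,[(np.round(q["location"],3),q["conf"]) for q in env.search_frame(cam,th)])
print("tall cap ctr wrist",back(w,62,25,.093))
```

```text
scene [[0.455, 0.354], [0.51, 0.206], [0.347, 0.154], [0.292, 0.302]]
side [[0.302, 0.276], [0.465, 0.342], [0.512, 0.222], [0.353, 0.146]]
[ 0.4009  0.254  -2.8133] -161.2 res 0.0043
[ 0.4079  0.2466 -2.7414] -157.1 res 0.0134
[ 0.4044  0.2503 -2.7782] -159.2 res 0.0071
wide [0.4507 0.2342] 0.508
tall [0.3703 0.2036] 0.423
small [0.3367 0.2722] 0.433
tape [0.4171 0.3027] 0.515
tape pts z.05 [array([ 0.515, -0.037]), array([ 0.534, -0.016]), array([0.555, 0.001])] tongue z.01 [0.562 0.022 0.01 ]
tape []
bottle_tall []
tape [(array([ 0.536, -0.008,  0.037]), 0.94)]
bottle_tall [(array([0.513, 0.114, 0.093]), 0.74)]
tall cap ctr wrist [0.50292676 0.11515489 0.093     ]
```

Request:
move_arm:
  delta_rot:
    - [0,0,0]
    - [0,0,0]
    - [0,0,0]
    - [0,0,0]
    - [0,0,0]
    - [0,0,0]
    - [0,0,0]
    - [0,0,0]
  dp:
    - [0.028,-0.044,0]
    - [0.028,-0.044,0]
    - [0.028,-0.044,0]
    - [0.028,-0.044,0]
    - [0.028,-0.044,0]
    - [0,0,0]
    - [0,0,0]
    - [0,0,0]
  fingers: [1,1,1,1,1,1,1,1]

```text
time_s: 2.55
tcp_pos: [0.431, 0.1392, 0.4048]
tcp_rot: [[0.002, 1.0, 0.0], [1.0, -0.002, -0.0], [-0.0, 0.0, -1.0]]
ft_force: [0.2, -0.2, 0.9]
gripper_width: 1.003
grip_force: 0.0
```

Run:
```python
from h import *
c=env.read_camera("wrist"); save(c,"wrist1"); print(env.observe()["tcp_pos"])
for th in ["caddy","bottle_wide","bottle_tall","bottle_small","tape"]:
    print(th,[(np.round(d["location"],3).tolist(),round(d["conf"],2),proj(c,d["location"]).round().tolist()) for d in env.search_frame(c,th)][:4])
```

```text
[0.43094044 0.13922107 0.40469624]
caddy [([0.407, 0.23, 0.008], 0.94, [252.0, 64.0])]
bottle_wide [([0.413, 0.072, 0.07], 0.68, [258.0, 251.0])]
bottle_tall [([0.494, 0.125, 0.094], 0.92, [358.0, 204.0])]
bottle_small [([0.436, -0.02, 0.05], 0.87, [283.0, 322.0])]
tape [([0.528, -0.017, 0.03], 0.72, [369.0, 308.0])]
```

View pics/wrist1.png

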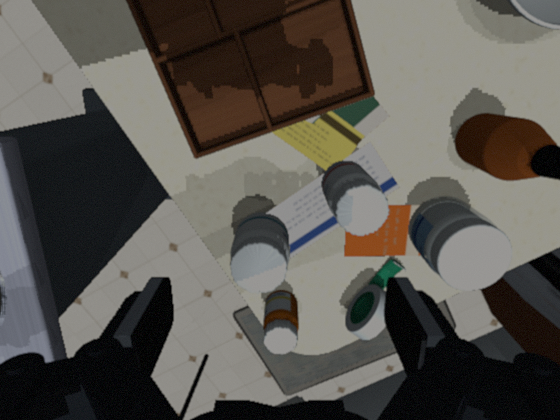

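The caddy's near rim corners are at (197,156) and (374,94), with the wall junction at (237,33). The cap centres are tall (361,212), wide (261,264), small (281,337) and jar (473,253); the tape disc is at (368,310) with its tongue tip at (398,265).

Run:
```python
from h import *
c=env.read_camera("wrist")
A=back(c,197,156,.027)[:2];B=back(c,374,94,.027)[:2];J=back(c,237,33,.027)[:2]
print("A",A.round(4),"B",B.round(4),"len",np.hypot(*(A-B)).round(4),"J",J.round(4))
th=np.arctan2(*(A-B)[::-1]); print("caddy yaw",np.degrees(th))
Rm=np.array([[np.cos(th),-np.sin(th)],[np.sin(th),np.cos(th)]])
ctr=(A+B)/2-Rm@[0,.0785]; print("ctr",ctr.round(4),"J local",(Rm.T@(J-ctr)*1000).round(1),"expect about (11,-13)")
for nm,p in dict(wide=(-37.5,31.5),tall=(48.5,31.5),small=(55.5,-44.5),tape=(-30.5,-44.5)).items(): print(nm,(Rm@np.array(p)/1000+ctr).round(4))
for n,u,v,z in [("tall",361,212,.093),("wide",261,264,.074),("small",281,337,.066),("jar",473,253,.079),("tapedisc z29",368,310,.029),("tape tip z10",398,265,.010)]: print(n,back(c,u,v,z).round(4))
```

```text
A [0.3538 0.1501] B [0.5154 0.2058] len 0.171 J [0.3955 0.2557]
caddy yaw -161.00427082650103
ctr [0.4091 0.2521] J local [11.7 -7.8] expect about (11,-13)
wide [0.4548 0.2346]
tall [0.3735 0.2066]
small [0.3421 0.2762]
tape [0.4234 0.3042]
tall [0.4963 0.1185 0.093 ]
wide [0.4144 0.0616 0.074 ]
small [ 0.4324 -0.0243  0.066 ]
jar [0.6001 0.0747 0.079 ]
tapedisc z29 [ 0.5268 -0.0192  0.029 ]
tape tip z10 [0.5605 0.0252 0.01  ]
```

Request:
move_arm:
  delta_rot:
    - [0,0,0]
    - [0,0,0]
    - [0,0,0.186]
    - [0,0,0.186]
    - [0,0,0.186]
    - [0,0,0.186]
    - [0,0,0.186]
    - [0,0,0.186]
  dp:
    - [-0.0105,0.033,0]
    - [-0.0105,0.033,0]
    - [0,0,0.015]
    - [0,0,0.015]
    - [0,0,0.015]
    - [0,0,0.015]
    - [0,0,0.015]
    - [0,0,0.015]
  fingers: [1,1,1,1,1,1,1,1]
  newtons: 30

```text
time_s: 3.9
tcp_pos: [0.4961, 0.119, 0.3142]
tcp_rot: [[0.901, 0.434, 0.0], [0.434, -0.901, -0.0], [0.0, 0.0, -1.0]]
ft_force: [0.2, 0.2, 0.0]
gripper_width: 0.996
grip_force: 0.0
```

Request:
move_arm:
  delta_rot:
    - [0,0,0.123]
    - [0,0,0]
    - [0,0,0]
    - [0,0,0]
    - [0,0,0]
    - [0,0,0]
    - [0,0,0]
    - [0,0,0]
  dp:
    - [0,0,0.015]
    - [0,0,0.04]
    - [0,0,0.04]
    - [0,0,0.014]
    - [0,0,0]
    - [0,0,0]
    - [0,0,0]
    - [0,0,0]
  fingers: [1,1,1,1,0,0,0,0]
  newtons: 30

```text
time_s: 4.9
tcp_pos: [0.4971, 0.1191, 0.2074]
tcp_rot: [[0.945, 0.326, 0.004], [0.326, -0.946, 0.001], [0.004, 0.0, -1.0]]
ft_force: [0.4, 0.0, 6.4]
gripper_width: 0.552
grip_force: 31.6
```

Request:
move_arm:
  delta_rot:
    - [0,0,0]
    - [0,0,0]
    - [0,0,0]
    - [0,0,0]
    - [0,0,0]
    - [0,0,0]
    - [0,0,0]
    - [0,0,0]
  dp:
    - [0,0,-0.055]
    - [-0.0226,-0.0307,0]
    - [-0.0226,-0.0307,0]
    - [-0.0226,-0.0307,0]
    - [-0.0226,-0.0307,0]
    - [0,0,0]
    - [0,0,0]
    - [0,0,0]
  fingers: [0,0,0,0,0,0,0,0]

```text
time_s: 5.9
tcp_pos: [0.3714, 0.205, 0.2609]
tcp_rot: [[0.946, 0.324, 0.001], [0.324, -0.946, 0.0], [0.001, 0.0, -1.0]]
ft_force: [0.7, -0.2, -1.1]
gripper_width: 0.55
grip_force: 31.9
```

Run:
```python
from h import *
o=env.observe();print(o["tcp_pos"],o["grip_force"],o["gripper_width"])
c=env.read_camera("wrist"); save(c,"wrist2"); s=env.read_camera("scene")
im=cv2.imread("pics/wrist2.png"); save(s,"tmp"); b=cv2.imread("pics/tmp.png")[150:300,200:360]
o=np.zeros((420,800,3),np.uint8); o[:,:400]=cv2.resize(im,(400,300)).repeat(1,0)[:300].__class__((420,400,3),np.uint8) if 0 else 0
o[:300,:400]=cv2.resize(im,(400,300)); o[:375,400:]=cv2.resize(b,(400,375)); cv2.imwrite("pics/v2.png",o)
```

```text
[0.37142525 0.20501929 0.26086449] 31.901523764245212 0.5497666722519863
```

View pics/v2.png

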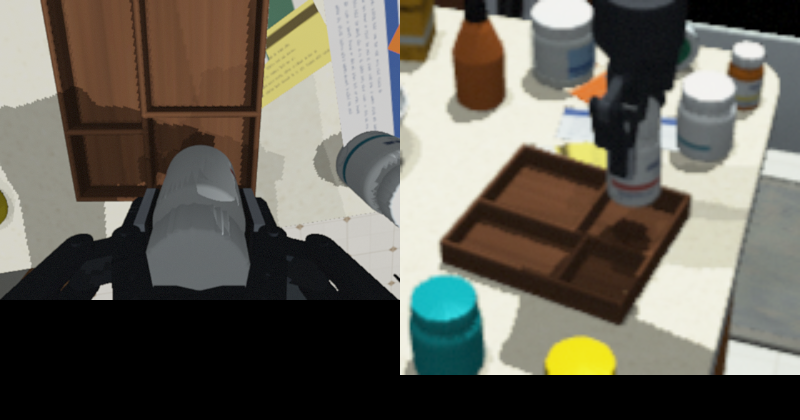

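The wrist view shows the held tall bottle over the caddy, whose edges run parallel to the gripper. Rim features are the outer corner at about (109,277), the small/long wall junction at (203,182) and the largest/middle wall meeting the outer rim at (362,154). I check the pose fit from these.

Run:
```python
from h import *
c=env.read_camera("wrist")
P0=np.array([.407,.251]);th=np.radians(-161);Rm=np.array([[np.cos(th),-np.sin(th)],[np.sin(th),np.cos(th)]])
for (u,v),e in [((109,277),(88.5,-78.5)),((203,182),(25,-13)),((200,154),(11,-13)),((362,154),(11,78.5)),((373,0),("?",78.5)),((67,0),("?",-78.5))]:
    print((u,v),(Rm.T@(back(c,u,v,.027)[:2]-P0)*1000).round(1),"expect",e)
```

```text
(109, 277) [ 82.2 -72.3] expect (88.5, -78.5)
(203, 182) [ 21.7 -10.3] expect (25, -13)
(200, 154) [  5.8 -10.8] expect (11, -13)
(362, 154) [ 6.1 77.9] expect (11, 78.5)
(373, 0) [-69.   77.9] expect ('?', 78.5)
(67, 0) [-69.5 -69.4] expect ('?', -78.5)
```

Request:
move_arm:
  delta_rot:
    - [0,0,0]
    - [0,0,0]
    - [0,0,0]
    - [0,0,0]
    - [0,0,0]
    - [0,0,0]
    - [0,0,0]
    - [0,0,0]
  dp:
    - [0.0037,0,0]
    - [0,0,0.025]
    - [0,0,0.014]
    - [0,0,0.008]
    - [0,0,0]
    - [0,0,0]
    - [0,0,0]
    - [0,0,0]
  fingers: [0,0,0,0,0,0,0.75,0.75]

```text
time_s: 7.05
tcp_pos: [0.3742, 0.207, 0.2141]
tcp_rot: [[0.945, 0.326, 0.001], [0.326, -0.945, 0.001], [0.001, -0.0, -1.0]]
ft_force: [1.2, 0.8, 0.1]
gripper_width: 0.749
grip_force: 0.0
```

Request:
move_arm:
  delta_rot:
    - [0,0,0]
    - [0,0,0]
    - [0,0,0]
    - [0,0,0]
    - [0,0,0]
    - [0,0,0]
    - [0,0,0]
    - [0,0,0]
  dp:
    - [0,0,-0.045]
    - [0,0,-0.05]
    - [0,0,-0.035]
    - [-0.0035,0.051,0]
    - [-0.0035,0.051,0]
    - [-0.0035,0.051,0]
    - [0,0,0]
    - [0,0,0]
  fingers: [0.75,0.75,1,1,1,1,1,1]

```text
time_s: 8.05
tcp_pos: [0.4138, 0.0592, 0.3438]
tcp_rot: [[0.945, 0.326, 0.0], [0.326, -0.945, 0.001], [0.0, -0.0, -1.0]]
ft_force: [-0.8, -0.2, -0.0]
gripper_width: 1.001
grip_force: 0.0
```

Run:
```python
from h import *
c=env.read_camera("wrist"); save(c,"wrist3"); s=env.read_camera("scene")
im=cv2.imread("pics/wrist3.png"); save(s,"tmp"); b=cv2.imread("pics/tmp.png")[150:300,200:360]
o=np.zeros((420,800,3),np.uint8)
o[:300,:400]=cv2.resize(im,(400,300)); o[:375,400:]=cv2.resize(b,(400,375)); cv2.imwrite("pics/v3.png",o)
for n in ("scene","side","wrist"):
  k=env.read_camera(n)
  for th in ["bottle_wide","bottle_tall","bottle_small","tape"]:
    print(n,th,[(np.round(d["location"],3).tolist(),round(d["conf"],2),proj(k,d["location"]).round().tolist()) for d in env.search_frame(k,th)][:3])
```

```text
scene bottle_wide [([0.4, 0.069, 0.055], 0.92, [323.0, 194.0]), ([0.356, 0.432, 0.054], 0.61, [218.0, 282.0]), ([0.238, 0.403, 0.056], 0.57, [272.0, 307.0])]
scene bottle_tall [([0.362, 0.219, 0.07], 0.87, [292.0, 225.0])]
scene bottle_small [([0.419, -0.021, 0.047], 0.63, [340.0, 178.0])]
scene tape [([0.526, -0.014, 0.034], 0.82, [307.0, 167.0])]
side bottle_wide [([0.41, 0.036, 0.054], 0.87, [280.0, 258.0]), ([0.251, 0.37, 0.052], 0.71, [192.0, 182.0]), ([0.369, 0.4, 0.046], 0.57, [237.0, 173.0])]
side bottle_tall [([0.373, 0.19, 0.063], 0.78, [250.0, 212.0])]
side bottle_small [([0.43, -0.042, 0.044], 0.57, [300.0, 289.0])]
side tape [([0.523, -0.036, 0.039], 0.93, [348.0, 280.0]), ([0.595, 0.045, 0.059], 0.29, [370.0, 240.0])]
wrist bottle_wide [([0.419, 0.061, 0.074], 0.63, [278.0, 198.0])]
wrist bottle_tall [([0.387, 0.196, 0.091], 0.61, [54.0, 185.0])]
wrist bottle_small [([0.44, -0.021, 0.062], 0.75, [397.0, 202.0])]
wrist tape [([0.533, -0.011, 0.036], 0.98, [429.0, 65.0])]
```

View pics/v3.png

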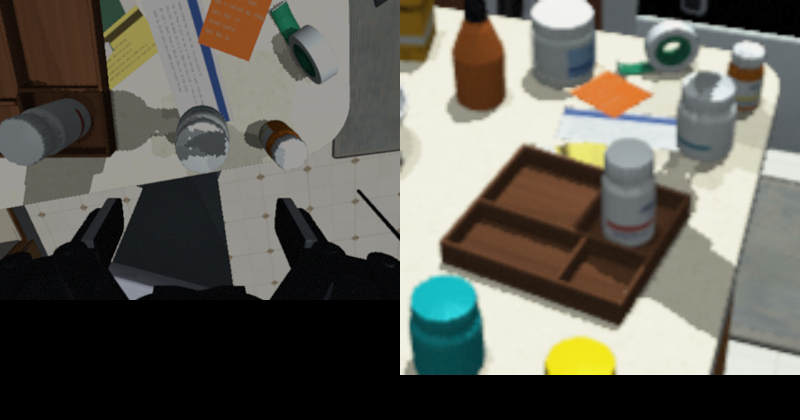

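The tall bottle stands upright in the middle pocket, and in the wrist picture the wide bottle's cap at (283,203) lies midway between the fingers. I descend and grip.

Request:
move_arm:
  delta_rot:
    - [0,0,0]
    - [0,0,0]
    - [0,0,0]
    - [0,0,0]
    - [0,0,0]
    - [0,0,0]
    - [0,0,0]
    - [0,0,0]
  dp:
    - [0.001,0,0.05]
    - [0.001,0,0.05]
    - [0,0,0.035]
    - [0,0,0.014]
    - [0,0,0]
    - [0,0,0]
    - [0,0,0]
    - [0,0,0]
  fingers: [1,1,1,1,1,0,0,0]
  newtons: 30

```text
time_s: 9.9
tcp_pos: [0.4168, 0.0595, 0.1963]
tcp_rot: [[0.946, 0.325, 0.003], [0.325, -0.946, 0.001], [0.003, 0.0, -1.0]]
ft_force: [-0.9, -0.5, 5.7]
gripper_width: 0.655
grip_force: 30.8
```

Request:
move_arm:
  delta_rot:
    - [0,0,0]
    - [0,0,0]
    - [0,0,0]
    - [0,0,0]
    - [0,0,0]
    - [0,0,0]
    - [0,0,0]
    - [0,0,0]
  dp:
    - [0,0,-0.055]
    - [0.0187,-0.0305,0]
    - [0.0187,-0.0305,0]
    - [0.0187,-0.0305,0]
    - [0.0187,-0.0305,0]
    - [0.0187,-0.0305,0]
    - [0,0,0]
    - [0,0,0]
  fingers: [0,0,0,0,0,0,0,0]

```text
time_s: 10.9
tcp_pos: [0.4544, 0.2335, 0.2501]
tcp_rot: [[0.945, 0.326, 0.0], [0.326, -0.945, -0.0], [0.0, 0.0, -1.0]]
ft_force: [0.5, -0.2, -1.6]
gripper_width: 0.654
grip_force: 33.4
```

Request:
move_arm:
  delta_rot:
    - [0,0,0]
    - [0,0,0]
    - [0,0,0]
    - [0,0,0]
    - [0,0,0]
    - [0,0,0]
    - [0,0,0]
    - [0,0,0]
  dp:
    - [0,0,0.025]
    - [0,0,0.014]
    - [0,0,0.008]
    - [0,0,0]
    - [0,0,0]
    - [0,0,0]
    - [0,0,0]
    - [0,0,0]
  fingers: [0,0,0,0,0,0.85,0.85,0.85]

```text
time_s: 11.9
tcp_pos: [0.4547, 0.2342, 0.203]
tcp_rot: [[0.945, 0.326, 0.001], [0.326, -0.945, 0.0], [0.001, -0.0, -1.0]]
ft_force: [0.9, -1.3, 0.3]
gripper_width: 0.85
grip_force: 0.0
```

Request:
move_arm:
  delta_rot:
    - [0,0,0]
    - [0,0,0]
    - [0,0,0]
    - [0,0,0]
    - [0,0,0]
    - [0,0,0]
    - [0,0,0]
    - [0,0,0]
  dp:
    - [0,0,-0.06]
    - [0,0,-0.06]
    - [-0.0216,0.0482,0]
    - [-0.0216,0.0482,0]
    - [-0.0216,0.0482,0]
    - [-0.0216,0.0482,0]
    - [-0.0216,0.0482,0]
    - [0,0,0]
  fingers: [0.85,0.85,1,1,1,1,1,1]

```text
time_s: 12.9
tcp_pos: [0.4301, -0.0329, 0.3229]
tcp_rot: [[0.948, 0.318, 0.0], [0.318, -0.948, -0.001], [-0.0, 0.001, -1.0]]
ft_force: [-0.0, 0.9, 0.2]
gripper_width: 0.999
grip_force: 0.0
```

Run:
```python
from h import *
c=env.read_camera("wrist"); save(c,"wrist4"); s=env.read_camera("scene")
im=cv2.imread("pics/wrist4.png"); save(s,"tmp"); b=cv2.imread("pics/tmp.png")[150:300,200:360]
o=np.zeros((420,800,3),np.uint8)
o[:300,:400]=cv2.resize(im,(400,300)); o[:375,400:]=cv2.resize(b,(400,375)); cv2.imwrite("pics/v4.png",o)
print(env.observe()["tcp_pos"])
for n in ("scene","side","wrist"):
  k=env.read_camera(n)
  for th in ["bottle_wide","bottle_small","tape"]:
    print(n,th,[(np.round(d["location"],3).tolist(),round(d["conf"],2),proj(k,d["location"]).round().tolist()) for d in env.search_frame(k,th)][:3])
```

```text
[ 0.43095012 -0.02902423  0.3228709 ]
scene bottle_wide [([0.361, 0.435, 0.053], 0.75, [216.0, 282.0]), ([0.435, 0.244, 0.06], 0.72, [260.0, 218.0]), ([0.232, 0.403, 0.053], 0.62, [274.0, 310.0])]
scene bottle_small [([0.422, -0.02, 0.043], 0.94, [338.0, 179.0])]
scene tape [([0.527, -0.013, 0.027], 0.78, [306.0, 170.0])]
side bottle_wide [([0.371, 0.397, 0.048], 0.89, [238.0, 172.0]), ([0.43, 0.215, 0.043], 0.71, [274.0, 210.0]), ([0.25, 0.369, 0.052], 0.55, [191.0, 182.0])]
side bottle_small [([0.427, -0.045, 0.042], 0.87, [299.0, 291.0])]
side tape [([0.521, -0.037, 0.041], 0.96, [347.0, 280.0])]
wrist bottle_wide []
wrist bottle_small [([0.443, -0.031, 0.068], 0.66, [288.0, 198.0])]
wrist tape []
```

View pics/v4.png

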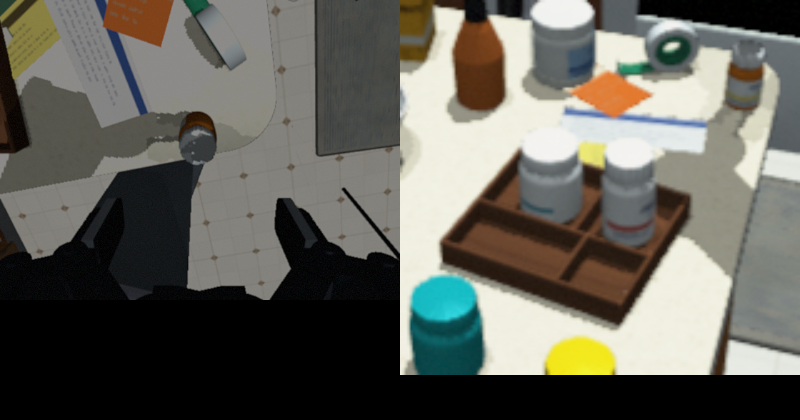

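The wide bottle stands in the largest pocket. The small bottle's cap, at (276,206) in full-size pixels, lies midway between the fingers, so I descend.

Request:
move_arm:
  delta_rot:
    - [0,0,0]
    - [0,0,0]
    - [0,0,0]
    - [0,0,0]
    - [0,0,0]
    - [0,0,0]
    - [0,0,0]
    - [0,0,0]
  dp:
    - [0,0,0.05]
    - [0,0,0.05]
    - [0,0,0.026]
    - [0,0,0]
    - [0,0,0]
    - [0,0,0]
    - [0,0,0]
    - [0,0,0]
  fingers: [1,1,1,1,0,0,0,0]
  newtons: 25

```text
time_s: 14.6
tcp_pos: [0.4317, -0.029, 0.1979]
tcp_rot: [[0.945, 0.326, 0.003], [0.326, -0.945, 0.0], [0.003, 0.0, -1.0]]
ft_force: [-0.4, -0.7, 6.5]
gripper_width: 0.422
grip_force: 24.4
```

Request:
move_arm:
  delta_rot:
    - [0,0,0]
    - [0,0,0]
    - [0,0,0]
    - [0,0,0]
    - [0,0,0]
    - [0,0,0]
    - [0,0,0]
    - [0,0,0]
  dp:
    - [0,0,-0.0625]
    - [0,0,-0.0625]
    - [0.0026,-0.0528,0]
    - [0.0026,-0.0528,0]
    - [0.0026,-0.0528,0]
    - [0.0026,-0.0528,0]
    - [0.0026,-0.0528,0]
    - [0.0026,-0.0528,0]
  fingers: [0,0,0,0,0,0,0,0]

```text
time_s: 15.6
tcp_pos: [0.3417, 0.277, 0.3223]
tcp_rot: [[0.945, 0.326, 0.001], [0.326, -0.945, 0.001], [0.001, -0.0, -1.0]]
ft_force: [1.8, 0.5, 0.2]
gripper_width: 0.427
grip_force: 25.7
```

Request:
move_arm:
  delta_rot:
    - [0,0,0]
    - [0,0,0]
    - [0,0,0]
    - [0,0,0]
    - [0,0,0]
    - [0,0,0]
    - [0,0,0]
    - [0,0,0]
  dp:
    - [0,0,0]
    - [0,0,0]
    - [0,0,0.035]
    - [0,0,0.03]
    - [0,0,0]
    - [0,0,0]
    - [0,0,0]
    - [0,0,0]
  fingers: [0,0,0,0,0,0,0,0]

```text
time_s: 16.6
tcp_pos: [0.3429, 0.2759, 0.2576]
tcp_rot: [[0.946, 0.326, 0.002], [0.326, -0.946, 0.001], [0.002, -0.001, -1.0]]
ft_force: [0.0, -0.4, -0.6]
gripper_width: 0.425
grip_force: 25.7
```

Run:
```python
from h import *
c=env.read_camera("wrist"); save(c,"wrist5"); s=env.read_camera("scene")
im=cv2.imread("pics/wrist5.png"); save(s,"tmp"); b=cv2.imread("pics/tmp.png")[150:300,200:360]
o=np.zeros((420,800,3),np.uint8)
o[:300,:400]=cv2.resize(im,(400,300)); o[:375,400:]=cv2.resize(b,(400,375)); cv2.imwrite("pics/v5.png",o)
print(env.observe()["tcp_pos"])
```

```text
[0.34266872 0.27578392 0.25726876]
```

View pics/v5.png

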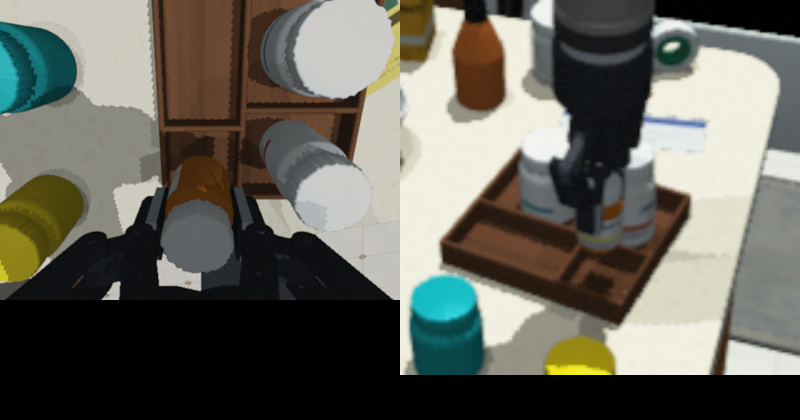

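Run:
```python
from h import *
c=env.read_camera("wrist")
P0=np.array([.4105,.2515]);th=np.radians(-161);Rm=np.array([[np.cos(th),-np.sin(th)],[np.sin(th),np.cos(th)]])
print("tcp local",Rm.T@(np.array(env.observe()["tcp_pos"])[:2]-P0)*1000)
for (u,v),e in [((280,179),(25,0)),((225,100),(0,-78.5)),((340,100),(0,-13)),((425,148),(11,34)),((222,185),(25,-78.5))]:
    print((u,v),(Rm.T@(back(c,u,v,.027)[:2]-P0)*1000).round(1),"expect",e)
```

```text
tcp local [ 56.30244745 -45.05738883]
(280, 179) [ 26.5 -44.1] expect (25, 0)
(225, 100) [-15.6 -72.3] expect (0, -78.5)
(340, 100) [-15.5 -13.3] expect (0, -13)
(425, 148) [ 9.4 33.5] expect (11, 34)
(222, 185) [ 29.9 -76.2] expect (25, -78.5)
```

Request:
move_arm:
  delta_rot:
    - [0,0,0]
    - [0,0,0]
    - [0,0,0]
    - [0,0,0]
    - [0,0,0]
    - [0,0,0]
    - [0,0,0]
    - [0,0,0]
  dp:
    - [0,0,0.025]
    - [0,0,0.018]
    - [0,0,0.0095]
    - [0,0,0]
    - [0,0,0]
    - [0,0,0]
    - [0,0,0]
    - [0,0,0]
  fingers: [0,0,0,0,0,0.6,0.6,0.6]

```text
time_s: 17.75
tcp_pos: [0.3426, 0.2757, 0.2044]
tcp_rot: [[0.945, 0.326, 0.001], [0.326, -0.945, 0.0], [0.001, -0.0, -1.0]]
ft_force: [-0.5, -0.7, 0.0]
gripper_width: 0.597
grip_force: 0.0
```

Request:
move_arm:
  delta_rot:
    - [0,0,0]
    - [0,0,0]
    - [0,0,0]
    - [0,0,0]
    - [0,0,0]
    - [0,0,0]
    - [0,0,0]
    - [0,0,0]
  dp:
    - [0,0,-0.0625]
    - [0,0,-0.0625]
    - [0.0129,0.0569,0]
    - [0.0129,0.0569,0]
    - [0.0129,0.0569,0]
    - [0.0129,0.0569,0]
    - [0.0129,0.0569,0]
    - [0.0129,0.0569,0]
  fingers: [0.6,0.6,0.6,0.6,0.6,0.6,0.6,0.6]

```text
time_s: 18.75
tcp_pos: [0.5276, -0.0235, 0.3294]
tcp_rot: [[0.945, 0.326, 0.001], [0.326, -0.945, 0.0], [0.001, -0.0, -1.0]]
ft_force: [1.5, 1.0, -0.5]
gripper_width: 0.6
grip_force: 0.0
```

Request:
move_arm:
  delta_rot:
    - [0,0,-0.18]
    - [0,0,-0.18]
    - [0,0,-0.18]
    - [0,0,0]
    - [0,0,0]
    - [0,0,0]
    - [0,0,0]
    - [0,0,0]
  dp:
    - [0,0,0]
    - [0,0,0]
    - [0,0,0]
    - [0,0,0]
    - [0,0,0]
    - [0,0,0]
    - [0,0,0]
    - [0,0,0]
  fingers: [0.6,0.6,0.6,0.6,0.6,0.6,0.6,0.6]

```text
time_s: 19.75
tcp_pos: [0.5269, -0.0218, 0.3292]
tcp_rot: [[0.644, 0.765, 0.0], [0.765, -0.644, -0.0], [0.0, 0.0, -1.0]]
ft_force: [-0.2, 0.1, -0.0]
gripper_width: 0.599
grip_force: 0.0
```

Run:
```python
from h import *
c=env.read_camera("wrist"); save(c,"wrist6"); s=env.read_camera("scene")
im=cv2.imread("pics/wrist6.png"); save(s,"tmp"); b=cv2.imread("pics/tmp.png")[150:300,200:360]
o=np.zeros((420,800,3),np.uint8)
o[:300,:400]=cv2.resize(im,(400,300)); o[:375,400:]=cv2.resize(b,(400,375)); cv2.imwrite("pics/v6.png",o)
print(env.observe()["tcp_pos"],env.observe()["tcp_rot"])
print([(np.round(d["location"],3).tolist(),round(d["conf"],2),proj(c,d["location"]).round().tolist()) for d in env.search_frame(c,"tape")][:3])
```

```text
[ 0.52691836 -0.02185844  0.3292435 ] [[ 6.43478986e-01  7.65463764e-01  1.42957382e-04]
 [ 7.65463774e-01 -6.43478989e-01 -2.28136009e-05]
 [ 7.45270866e-05  1.24108770e-04 -9.99999990e-01]]
[([0.54, -0.01, 0.043], 0.84, [282.0, 173.0])]
```

View pics/v6.png

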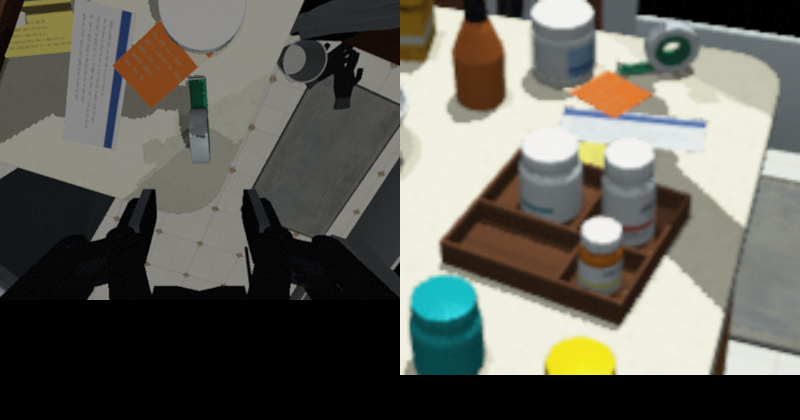

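All three bottles stand in their pockets. The tape lies nearly vertical in the wrist view, midway between the fingers, with its disc's near edge at (280,228) and its tongue tip at (277,108).

Run:
```python
from h import *
c=env.read_camera("wrist"); o=env.observe(); T=np.array(o["tcp_pos"]); R=np.array(o["tcp_rot"])
for n,u,v,z in [("near end of disc",280,228,.029),("near z.035",280,228,.035),("tip",277,108,.008),("mid",280,190,.055)]:
    p=back(c,u,v,z); print(n,p.round(4),"tool rel mm",(R.T@(p-T)*1000).round(1))
```

```text
near end of disc [ 0.5087 -0.0456  0.029 ] tool rel mm [-29.8   1.3 300.2]
near z.035 [ 0.5104 -0.0436  0.035 ] tool rel mm [-27.3   1.3 294.2]
tip [0.5645 0.0241 0.008 ] tool rel mm [ 59.3  -0.8 321.2]
mid [ 0.5338 -0.0156  0.055 ] tool rel mm [  9.3   1.2 274.2]
```

Request:
move_arm:
  delta_rot:
    - [0,0,0]
    - [0,0,0]
    - [0,0,0]
    - [0,0,0]
    - [0,0,0]
    - [0,0,0]
    - [0,0,0]
    - [0,0,0]
  dp:
    - [0,0.0005,0.05]
    - [0,0,0.05]
    - [0,0,0.032]
    - [0,0,0]
    - [0,0,0]
    - [0,0,0]
    - [0,0,0]
    - [0,0,0]
  fingers: [0.6,0.6,0.6,0.6,0,0,0,0]
  newtons: 30

```text
time_s: 20.95
tcp_pos: [0.5283, -0.0222, 0.1989]
tcp_rot: [[0.643, 0.766, 0.004], [0.766, -0.643, 0.0], [0.003, 0.003, -1.0]]
ft_force: [-0.3, -0.8, 5.9]
gripper_width: 0.202
grip_force: 36.1
```

Request:
move_arm:
  delta_rot:
    - [0,0,0]
    - [0,0,0.18]
    - [0,0,0.18]
    - [0,0,0.18]
    - [0,0,0]
    - [0,0,0]
    - [0,0,0]
    - [0,0,0]
  dp:
    - [0,0,-0.0625]
    - [0,0,-0.0625]
    - [0,0,0]
    - [0,0,0]
    - [0,0,0]
    - [-0.001,-0.057,0]
    - [-0.001,-0.057,0]
    - [-0.001,-0.057,0]
  fingers: [0,0,0,0,0,0,0,0]

```text
time_s: 21.95
tcp_pos: [0.4679, 0.1399, 0.3222]
tcp_rot: [[0.944, 0.329, 0.0], [0.329, -0.944, 0.0], [0.0, -0.0, -1.0]]
ft_force: [1.0, 0.8, -0.4]
gripper_width: 0.199
grip_force: 35.2
```

Request:
move_arm:
  delta_rot:
    - [0,0,0]
    - [0,0,0]
    - [0,0,0]
    - [0,0,0]
    - [0,0,0]
    - [0,0,0]
    - [0,0,0]
    - [0,0,0]
  dp:
    - [-0.001,-0.057,0]
    - [-0.001,-0.057,0]
    - [-0.001,-0.057,0]
    - [0,0,0]
    - [0,0,0.035]
    - [0,0,0.03]
    - [0,0,0]
    - [0,0,0]
  fingers: [0,0,0,0,0,0,0,0]

```text
time_s: 22.95
tcp_pos: [0.4109, 0.2989, 0.2581]
tcp_rot: [[0.945, 0.326, 0.001], [0.326, -0.945, 0.001], [0.001, -0.0, -1.0]]
ft_force: [0.5, -0.1, -0.5]
gripper_width: 0.203
grip_force: 35.2
```

Run:
```python
from h import *
c=env.read_camera("wrist"); save(c,"wrist7"); s=env.read_camera("scene")
im=cv2.imread("pics/wrist7.png"); save(s,"tmp"); b=cv2.imread("pics/tmp.png")[150:300,200:360]
o=np.zeros((420,800,3),np.uint8)
o[:300,:400]=cv2.resize(im,(400,300)); o[:375,400:]=cv2.resize(b,(400,375)); cv2.imwrite("pics/v7.png",o)
P0=np.array([.4105,.2515]);th=np.radians(-161);Rm=np.array([[np.cos(th),-np.sin(th)],[np.sin(th),np.cos(th)]])
t=np.array(env.observe()["tcp_pos"]);print(t,"local",Rm.T@(t[:2]-P0)*1000)
```

```text
[0.41098432 0.29928599 0.25863582] local [-16.0155333  -45.02486282]
```

View pics/v7.png

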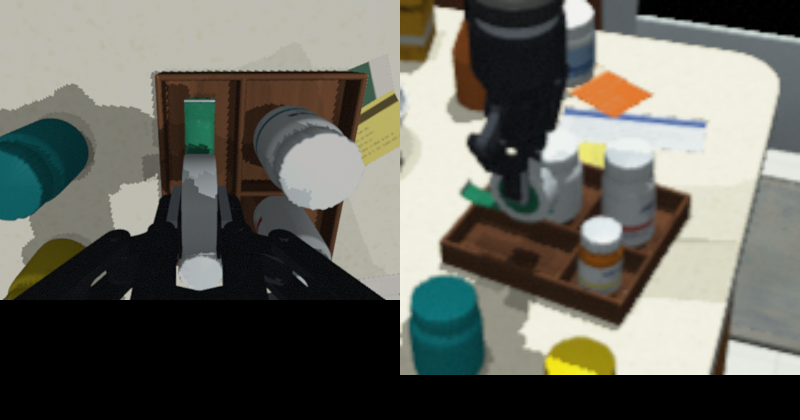

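Request:
move_arm:
  delta_rot:
    - [0,0,0]
    - [0,0,0]
    - [0,0,0]
    - [0,0,0]
    - [0,0,0]
    - [0,0,0]
    - [0,0,0]
    - [0,0,0]
  dp:
    - [0,0,0.025]
    - [0,0,0.018]
    - [0,0,0.01]
    - [0,0,0]
    - [0,0,0]
    - [0,0,0]
    - [0,0,0]
    - [0,0,0]
  fingers: [0,0,0,0,0,0,0,0]

```text
time_s: 24.05
tcp_pos: [0.4102, 0.2992, 0.2043]
tcp_rot: [[0.945, 0.326, 0.0], [0.326, -0.945, 0.0], [0.0, -0.0, -1.0]]
ft_force: [-0.1, 0.6, -1.4]
gripper_width: 0.207
grip_force: 35.3
```

Request:
move_arm:
  delta_rot:
    - [0,0,0]
    - [0,0,0]
    - [0,0,0]
    - [0,0,0]
    - [0,0,0]
    - [0,0,0]
    - [0,0,0]
    - [0,0,0]
  dp:
    - [0,0,0.001]
    - [0,0,0]
    - [0,0,0]
    - [0,0,0]
    - [0,0,0]
    - [0,0,-0.03]
    - [0,0,-0.06]
    - [0,0,-0.06]
  fingers: [0,0.26,0.32,0.4,0.4,0.4,0.4,0.4]

```text
time_s: 25.05
tcp_pos: [0.4099, 0.2989, 0.3546]
tcp_rot: [[0.945, 0.326, -0.001], [0.326, -0.945, -0.001], [-0.001, 0.0, -1.0]]
ft_force: [1.1, 0.5, -0.5]
gripper_width: 0.399
grip_force: 0.0
```

Run:
```python
from h import *
c=env.read_camera("wrist"); save(c,"wrist8"); s=env.read_camera("scene")
im=cv2.imread("pics/wrist8.png"); save(s,"tmp"); b=cv2.imread("pics/tmp.png")[150:300,200:360]
o=np.zeros((420,800,3),np.uint8)
o[:300,:400]=cv2.resize(im,(400,300)); o[:375,400:]=cv2.resize(b,(400,375)); cv2.imwrite("pics/v8.png",o)
P0=np.array([.4105,.2515]);th=np.radians(-161);Rm=np.array([[np.cos(th),-np.sin(th)],[np.sin(th),np.cos(th)]])
for n in ("scene","side"):
  k=env.read_camera(n)
  for q in ["bottle_wide","bottle_tall","bottle_small","tape","cream_jar","syrup_bottle"]:
    print(n,q,[(np.round(d["location"],3).tolist(),(Rm.T@(np.array(d["location"])[:2]-P0)*1000).round(),round(d["conf"],2)) for d in env.search_frame(k,q)][:3])
```

```text
scene bottle_wide [([0.355, 0.432, 0.055], array([  -7., -188.]), 0.96), ([0.436, 0.244, 0.06], array([-21.,  15.]), 0.69), ([0.232, 0.402, 0.055], array([ 120., -201.]), 0.66)]
scene bottle_tall [([0.36, 0.218, 0.072], array([58., 15.]), 0.71)]
scene bottle_small [([0.333, 0.284, 0.052], array([ 63., -56.]), 0.97)]
scene tape [([0.409, 0.307, 0.04], array([-17., -53.]), 0.88)]
scene cream_jar [([0.584, 0.08, 0.053], array([-108.,  219.]), 0.66)]
scene syrup_bottle [([0.624, 0.184, 0.038], array([-180.,  134.]), 0.85), ([0.434, 0.244, 0.057], array([-19.,  14.]), 0.15)]
side bottle_wide [([0.37, 0.402, 0.048], array([ -11., -155.]), 0.82), ([0.251, 0.37, 0.052], array([ 112., -164.]), 0.81), ([0.594, 0.044, 0.059], array([-106.,  256.]), 0.65)]
side bottle_tall [([0.371, 0.189, 0.062], array([58., 46.]), 0.85)]
side bottle_small [([0.341, 0.26, 0.048], array([ 63., -31.]), 0.71)]
side tape [([0.414, 0.295, 0.045], array([-18., -40.]), 0.73)]
side cream_jar [([0.597, 0.042, 0.057], array([-108.,  259.]), 0.89), ([0.341, 0.265, 0.05], array([ 61., -36.]), 0.41)]
side syrup_bottle [([0.624, 0.15, 0.078], array([-169.,  165.]), 0.9)]
```

View pics/v8.png

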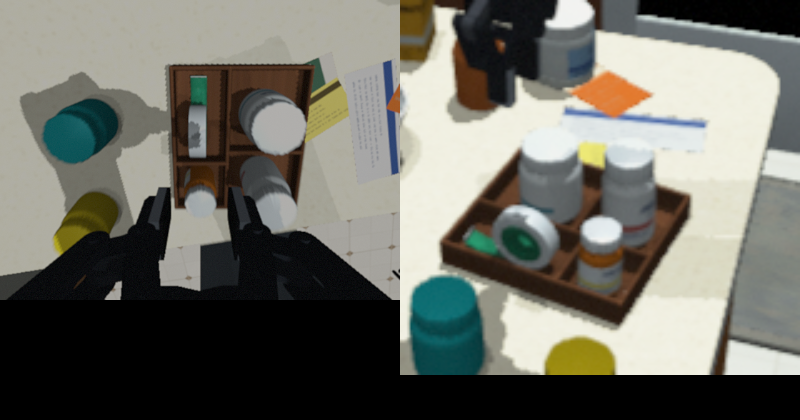

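All four stand in their pockets: tape at (508,237) and small bottle at (600,255) in the scene crop, tall and wide bottles behind. The jar and syrup bottle haven't moved and the gripper is clear.

```bash
python3 -c "
from rig import env
print(env.hand_in())"
```

```text
the job is handed in; nothing more can be done
None
```

The tape and all three pill bottles stand in their own pockets, the cream jar and syrup bottle were not touched, and I handed the job in at about 25 s; the hand-in returned no verdict.

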